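# Tighten the screw eye of the carving block with a tommy bar

### The job

The screw eye on the log block has worked loose: take the steel rod from its rest, slide it through the eye and use it to screw the eye clockwise (seen from above) until you feel it come home, and hold it there firmly for a moment, but do not force it so that the brass bush is wrenched round in the wood. Then draw the rod out and lay it back in both notches of its rest, roughly centred. Turn the eye with the rod only, not with the fingers, and leave the other things on the bench where they are.

Things in the scene. Friction and masses are not known exactly. Their poses are not given: they have to be found in the camera images.
- rod_mid (a point): centre of the loose tommy bar: a plain round steel rod, 12 dia x 200 long, both ends alike and fully rounded, about 0.17 kg. x runs along the rod. It lies in the two notches of the wooden rest, its axis 40 mm above the table
- rest_mid (a point): the point on the wooden rest where the rod's centre belongs, 40 mm above the table. x runs along the rod's place, z up
- rest: the rod's wooden rest, fixed to the table; origin under its centre, x along the rod's place. Base board 150 x 60 x 10 high with two V-notched uprights, 14 thick, 55 mm to either side of the middle along x, tops 47 mm above the table, notches 31 mm wide at the top. Between the uprights (48 mm either way from the middle) the rod is free to be gripped
- log: the round log block, fixed to the table: 164 dia, top 45 mm above the table; origin under its centre. The screw eye stands upright in the middle of its top, screwed into a brass bush
- eye_loop (a point): centre of the opening of the steel screw eye, 85 mm above the table and on the screw's vertical axis. x points through the opening (level; either way is as good), y across it, z up. The rod has 2 mm play either side, so it can swing some 0.3 to 0.4 rad (17 to 23 degrees) in the opening before it bears on the loop and turns it
- loop: the eye's loop, same origin and axes as eye_loop: a flat oblong, opening 16 wide x 24 high, bar 7 thick, 12 mm long through the opening (outside 30 wide x 38 high)
- eye (a joint): how far the eye is screwed in, rad, growing clockwise from above, from an arbitrary zero. Home differs each time, somewhere from 1.0 to 1.5, with 0.2 to 1.2 rad (11 to 69 degrees) left at the start; nothing shows it, it is felt. Until home the eye drags with a steady 0.12 N m about its axis and stays where it is left; home, it stops hard; it does not sink noticeably
- lug: the screw's shoulder inside the log, out of sight and reach; it turns with the eye, and bears on the wood only when the eye is home. Origin in the log's top on the screw's axis, axes as eye_loop
- bush (a joint): the thin brass bush (34 dia) in the log's top that the eye screws into; rad, clockwise from above; 0 = sound. It must stay put: tightening the eye with about 0.6 N m or more about its axis wrenches the bush round and spoils it (0.03 rad is too much). About 0.3 to 0.45 N m is a good firm tightness
- mallet: bystander: wooden mallet, head a barrel 68 dia x 100 long lying on its side with its handle reaching 185 mm from the head's centre along its -x; origin on the table under the head
- oilstone: bystander: grey sharpening stone in a low wooden holder, 110 x 36 x 20 high; origin under its centre
- tin: bystander: round wax tin, 60 dia x 45 high; origin under its centre
- weight: bystander: small brass weight with a knob, 40 dia x 38 high; origin under its centre
- wedge: bystander: stepped wooden block, 90 x 30 x 26 high; origin under its centre
- punch: bystander: steel leather punch lying flat, 130 x 9 x 9 high; origin under it near the middle
- cup: bystander: terracotta cup, 70 dia x 75 high; origin under its centre
- rod: the whole rod; its origin and axes are those of rod_mid

How it is judged:
By the outcome, as a careful person would: the job done as asked, in the order asked, and still so for the second after the job is handed in, with the robot touching nothing.
It also fails if it takes over 72 s, if anything falls off the work surface, if the arm or the gripper's body presses on something with over 40 N, if the wrist force passes 120 N, or if a joint passes its speed limit or range.

### The arm

A 6-joint arm with a two-finger parallel gripper is mounted at the origin on the work surface. World frame = base frame: x ahead of the robot, y to its left, z up, the work surface at z = 0. Lengths are in m, angles in rad, forces in N, time in s.
With the tool pointing down it reaches from about 0.375 to 0.975 m from the base axis. Payload 3.8 kg.
Tool frame: the origin (TCP) lies on the mounting face of the last link; the fingertips stand 173 mm ahead of it and the grasp point (between the pads) lies 155 mm ahead of it; z points along the fingers, y is the line along which they close (so a half turn about z gives the same grasp; the last joint's range is limited). The gripper opens to 85 mm and grips with 20 to 120 N. Pads are 22 mm wide; open, the fingers measure 114 mm over their backs; the gripper's body (76 mm by 85 mm) begins 54 mm behind the grasp point. The pads swing forward as they close: fully open they stand 13 mm farther back than shut.
Start: joints at [1.226, 0.264, 1.604, -0, 1.274, -0.037], TCP at [0.204, 0.643, 0.405] pointing down, gripper open.
Joint ranges: [-2.63, 2.63], [-0.94, 2.18], [0.31, 2.57], [-1.31, 4.45], [0, 2.66], [-2.55, 2.55]. Speed limits (rad/s): [2.57, 2.57, 3.14, 3.14, 3.14, 3.14].

### API

Orientations are given as a rotation vector (axis times angle).
In Python, from workcell import bot gives the robot as it stands.
- The arm moves only by the tool drive_tool, never from a script. Its argument "increments" is a list of rows, each an object with "delta_pos": the shift along the tool's x, y, z in mm, a list of three; "turn": the turn about the tool's z in rad; "jaw": the opening, from -1 (shut) to 1 (fully open). A call has 1 to 8 rows; each row shifts and turns the commanded pose from where the row before left it, along the tool's axes as they then stand; what a row does not reach is not made up. A row lasts 1/12 s, in which the tool goes at most 41.7 mm and 7.16 degrees, less where a joint would pass 70% of its speed; a pose out of reach is approached as far as the arm can. A call is refused whole if a number of a shift passes 41.7 or a number of a turn 0.125, either way. A call with a gripper value outside its range is refused whole. The fingers move at their own pace and stop on an object; "grip_force" is the grip in N (left out, the last holds). Time passes only in rows, so rows that do not move let the fingers close. It gives the time, the measured TCP pose, the force, the opening and the grip force at its end, in the units of the state.
- bot.read_state(): the state, without advancing time (a new reading comes with each control period).
- bot.read_camera(name): name is "scene" or "top" or "wrist"; returns a dict with "pixels" (384x512x3 uint8, red, green, blue), "fovy" (degrees; the focal length in pixels is half the picture's height over the tangent of half this angle, whatever the lens; pixels are square), "cx", "cy" (the principal point, pixels), "camera_from_world" (4x4, takes a point from world to camera coordinates); the wrist camera has in their place "hand_eye" (4x4, takes a point from camera to tool coordinates, whose origin is the TCP and whose axes are the flange's). Camera axes: x right, y down, z forward; pixel columns grow to the right and rows downward; lengths in m; the calibration is good to about 2 mm. A picture is of the moment at which its call begins: read the wrist's pose just before it. There is no depth.
- bot.finish_job(): hands the job in; it is judged then, once.
The state is a dict: "time": time; "q": joint angles; "joint_vel": joint speeds; "joint_torque": joint torques, N m; "tool_pos": TCP position; "tcp_rot": TCP orientation; "wrist_force": force on the tool from outside, world axes, zero at the start; "torque": the same for the moment, N m; "width": opening from 0.0 (shut) to 1.0 (fully open); "grip_force": force on a finger pad.
Only numpy, scipy, OpenCV 4.12 (cv2) and the standard library are available. Lean on these libraries where they do the work, as an engineer would, in place of code of your own. Each camera call takes 0.05 s, during which the arm holds its last target. There are 200 camera calls.

## Working session

There is one attempt and no reset: what is moved stays moved. The work goes in short steps, Python scripts to look and compute and a tool call to move; the robot and the scene stay as the last step left them, time stands still between calls to the robot, and variables do not carry over. Pictures are saved under pics/ and viewed, at most 10 in all, crops included, and the job is handed in when it is done.

Besides the shell and the picture viewer there is one more tool, called after ">>>" by a JSON object that holds its "op" and its "data", one argument or row to a line. drive_tool: Moves the arm, as the interface text tells. Its arguments: {"type":"object","properties":{"increments":{"type":"array"},"grip_force":{"type":"number"}},"required":["increments"]}

```bash
mkdir -p pics
cat > h.py <<'E'
import numpy as np, cv2
from scipy.spatial.transform import Rotation as R
from workcell import bot
def cam(n):
    s=bot.read_state(); c=bot.read_camera(n); c['s']=s
    if n=='wrist':
        T=np.eye(4);T[:3,:3]=R.from_rotvec(s['tcp_rot']).as_matrix();T[:3,3]=s['tool_pos']
        c['wc']=T@np.array(c['hand_eye'])
    else: c['wc']=np.linalg.inv(np.array(c['camera_from_world']))
    p=c['pixels']; c['f']=p.shape[0]/2/np.tan(np.radians(c['fovy'])/2); return c
def ray(c,u,v):
    d=c['wc'][:3,:3]@np.array([(u-c['cx'])/c['f'],(v-c['cy'])/c['f'],1]); return c['wc'][:3,3],d
def onz(c,u,v,z):
    o,d=ray(c,u,v); return o+d*(z-o[2])/d[2]
def proj(c,P):
    q=np.linalg.inv(c['wc'])@np.append(P,1); return c['f']*q[0]/q[2]+c['cx'],c['f']*q[1]/q[2]+c['cy']
def save(c,n): cv2.imwrite('pics/'+n,c['pixels'][:,:,::-1])
E
python3 - <<'E'
from h import *
a=cam('top');b=cam('scene')
im=np.vstack([a['pixels'],b['pixels']])
save(a,'top.png');save(b,'scene.png')
for c in(a,b):print(c['wc'].round(3).tolist(),c['f'],c['cx'],c['cy'])
s=bot.read_state();print(s)
E
```

```text
[[0.002, -0.993, 0.114, 0.456], [-1.0, -0.001, 0.002, -0.026], [-0.002, -0.114, -0.993, 1.144], [0.0, 0.0, 0.0, 1.0]] 478.01265659647527 249.39498080341957 185.6800420196671
[[-0.634, 0.589, -0.502, 1.091], [0.773, 0.467, -0.43, 0.408], [-0.019, -0.66, -0.751, 0.848], [0.0, 0.0, 0.0, 1.0]] 455.3661187226119 253.72972617283625 194.53116959759646
{'time': 0.1, 'q': array([ 1.22610899e+00,  2.64744687e-01,  1.60521953e+00, -3.57221341e-06,
        1.27369620e+00, -3.68716549e-02]), 'joint_vel': array([-0.00099524, -0.00192584, -0.0040577 , -0.00141671,  0.00081928,
       -0.00164327]), 'joint_torque': array([ 1.30649609e-03, -5.16704249e+01, -3.68589842e+01,  1.42368344e-04,
        6.33755393e-03,  6.70412632e-07]), 'tool_pos': array([0.20439549, 0.64300394, 0.40345075]), 'tcp_rot': array([-0.48154764, -3.10407211,  0.00318972]), 'wrist_force': array([ 0.05279171, -0.21884297,  0.05112156]), 'torque': array([ 0.03603785,  0.00386121, -0.02139731]), 'grip_force': 0.0, 'width': 1.0033188875186956}
```

View pics/top.png

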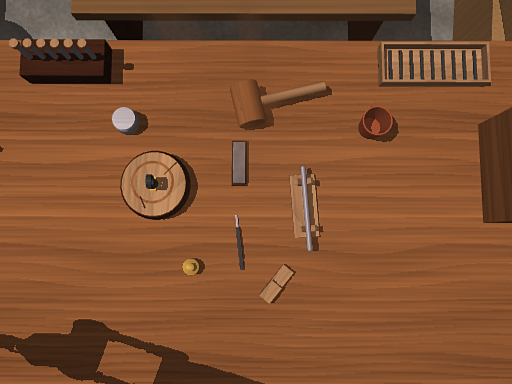

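View pics/scene.png

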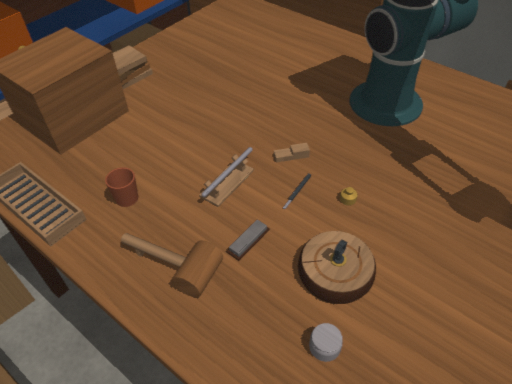

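Top view: the log is at about (155,184) with the eye near (153,182). The rod runs (303,168)–(310,249) on its rest. In the scene view the eye is near (340,250). I'll zoom in on the eye and rod in both.

Run:
```python
from h import *
a=cam('top');b=cam('scene')
def crop(c,u,v,w,h): return cv2.resize(c['pixels'][v:v+h,u:u+w],(400,300),interpolation=cv2.INTER_CUBIC)
im=np.vstack([np.hstack([crop(a,112,150,80,60),crop(b,300,225,80,60)]),np.hstack([crop(a,245,160,120,90),crop(b,190,140,80,60)])])
cv2.imwrite('pics/z.png',im[:,:,::-1])
# rod mask in top
for c,(u0,u1,v0,v1) in((a,(285,330,158,258)),):
    p=c['pixels'].astype(int); m=(p[:,:,2]-p[:,:,0]>-8)&(p.sum(2)>270); mm=np.zeros(m.shape,np.uint8); mm[v0:v1,u0:u1]=m[v0:v1,u0:u1]
    ys,xs=np.nonzero(mm); r=cv2.minAreaRect(np.c_[xs,ys].astype(np.float32)); print(len(xs),r)
    bx=cv2.boxPoints(r); print(bx.tolist()); i=np.argsort(bx[:,1]); e1=bx[i[:2]].mean(0);e2=bx[i[2:]].mean(0)
    P=[onz(c,*e,.042) for e in(e1,e2)]; print(P,np.linalg.norm(P[0]-P[1]),(P[0]+P[1])/2)
for u,v in((155,184),(152,181)): print(onz(a,u,v,.045),onz(a,u,v,.104))
```

```text
80 ((305.5325927734375, 207.99734497070312), (84.4544677734375, 3.643519163131714), 85.31410217285156)
[[300.2672424316406, 166.06007385253906], [303.8985900878906, 165.76243591308594], [310.7979431152344, 249.9346160888672], [307.1665954589844, 250.2322540283203]]
[array([ 0.62886184, -0.14667905,  0.042     ]), array([ 0.43444001, -0.16030523,  0.042     ])] 0.19489873638188185 [ 0.53165092 -0.15349214  0.042     ]
[0.58557422 0.1946096  0.045     ] [0.57859154 0.18273822 0.104     ]
[0.59256463 0.20173387 0.045     ] [0.58520657 0.18947992 0.104     ]
```

View pics/z.png

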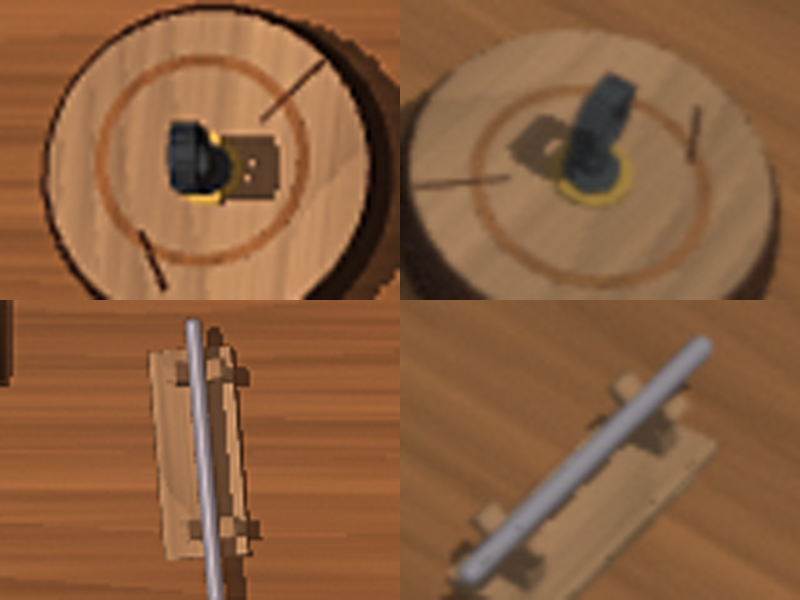

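>>> {"op": "drive_tool", "data": {
  "increments": [
    {"delta_pos": [-31,-25,0],"turn": 0,"jaw": 1},
    {"delta_pos": [-31,-25,0],"turn": 0,"jaw": 1},
    {"delta_pos": [-31,-25,0],"turn": 0,"jaw": 1},
    {"delta_pos": [-31,-25,0],"turn": 0,"jaw": 1},
    {"delta_pos": [-31,-25,0],"turn": 0,"jaw": 1},
    {"delta_pos": [-31,-25,0],"turn": 0,"jaw": 1},
    {"delta_pos": [-31,-25,0],"turn": 0,"jaw": 1},
    {"delta_pos": [-31,-25,0],"turn": 0,"jaw": 1}
  ]
}}

```text
time: 0.87
tool_pos: [0.3808, 0.3757, 0.4046]
tcp_rot: [0.481, 3.104, 0.0]
wrist_force: [0.7, 0.0, 0.1]
width: 1.003
grip_force: 0.0
```

>>> {"op": "drive_tool", "data": {
  "increments": [
    {"delta_pos": [-31,-25,0],"turn": 0,"jaw": 1},
    {"delta_pos": [-31,-25,0],"turn": 0,"jaw": 1},
    {"delta_pos": [-31,-25,0],"turn": 0,"jaw": 1},
    {"delta_pos": [-31,-25,0],"turn": 0,"jaw": 1},
    {"delta_pos": [-31,-25,0],"turn": 0,"jaw": 1},
    {"delta_pos": [-31,-25,0],"turn": 0,"jaw": 1},
    {"delta_pos": [-31,-25,0],"turn": 0,"jaw": 1},
    {"delta_pos": [-31,-25,0],"turn": 0,"jaw": 1}
  ]
}}

```text
time: 1.53
tool_pos: [0.5566, 0.1099, 0.4047]
tcp_rot: [0.482, 3.104, 0.0]
wrist_force: [0.3, 0.6, 0.3]
width: 1.005
grip_force: 0.0
```

>>> {"op": "drive_tool", "data": {
  "increments": [
    {"delta_pos": [0,0,0],"turn": 0.12,"jaw": 0},
    {"delta_pos": [0,0,0],"turn": 0.12,"jaw": 0},
    {"delta_pos": [0,0,0],"turn": 0.12,"jaw": 0},
    {"delta_pos": [0,0,0],"turn": 0.12,"jaw": 0},
    {"delta_pos": [0,0,0],"turn": 0.12,"jaw": 0},
    {"delta_pos": [0,0,0],"turn": 0.12,"jaw": 0},
    {"delta_pos": [0,0,0],"turn": 0.12,"jaw": 0},
    {"delta_pos": [0,0,0],"turn": 0.12,"jaw": 0}
  ]
}}

```text
time: 2.2
tool_pos: [0.5559, 0.1117, 0.4044]
tcp_rot: [-1.868, -2.525, 0.001]
wrist_force: [0.0, -1.2, -0.5]
width: 0.499
grip_force: 0.0
```

>>> {"op": "drive_tool", "data": {
  "increments": [
    {"delta_pos": [0,0,0],"turn": 0.1,"jaw": 0},
    {"delta_pos": [0,0,0],"turn": 0.1,"jaw": 0},
    {"delta_pos": [0,0,0],"turn": 0.1,"jaw": 0},
    {"delta_pos": [0,0,0],"turn": 0,"jaw": 0},
    {"delta_pos": [0,0,0],"turn": 0,"jaw": 0}
  ]
}}

```text
time: 2.62
tool_pos: [0.5559, 0.1118, 0.4045]
tcp_rot: [-2.215, -2.228, 0.0]
wrist_force: [0.4, 0.4, -0.2]
width: 0.499
grip_force: 0.0
```

```bash
cat >> h.py <<'E'
def go(x,y,z,yaw=None):
    s=bot.read_state(); M=R.from_rotvec(s['tcp_rot']).as_matrix(); psi=np.arctan2(M[1,0],M[0,0])
    d=M.T@(np.array([x,y,z])-s['tool_pos'])*1000
    print('t',s['time'],'pos',s['tool_pos'].round(4),'psi',round(psi,4),'tilt',M[2].round(3),'q6',s['q'][5].round(3),'w',round(s['width'],3),'delta mm',d.round(1),'turn',None if yaw is None else round((psi-yaw+np.pi)%(2*np.pi)-np.pi,3))
E
python3 - <<'E'
from h import *
go(.56,.1,.4,1.57)
c=cam('wrist');save(c,'w1.png');print(c['wc'].round(3).tolist(),c['f'],c['hand_eye'].round(3).tolist(),proj(c,[.585,.19,.085]),proj(c,[.532,-.153,.04]))
E
```

```text
t 2.6167 pos [0.5559 0.1118 0.4045] psi 1.5765 tilt [-0. -0. -1.] q6 0.149 w 0.499 delta mm [-11.8   4.    4.5] turn 0.007
[[1.0, 0.005, 0.002, 0.556], [0.006, -0.952, -0.307, 0.191], [0.0, 0.307, -0.952, 0.374], [0.0, 0.0, 0.0, 1.0]] 326.7802097180317 [[-0.0, -0.952, -0.307, 0.079], [1.0, -0.0, 0.0, 0.0], [-0.0, -0.307, 0.952, 0.031], [0.0, 0.0, 0.0, 1.0]] (np.float64(287.34521558606195), np.float64(88.1856049903305)) (np.float64(232.77618332148606), np.float64(365.8711641572657))
```

View pics/w1.png

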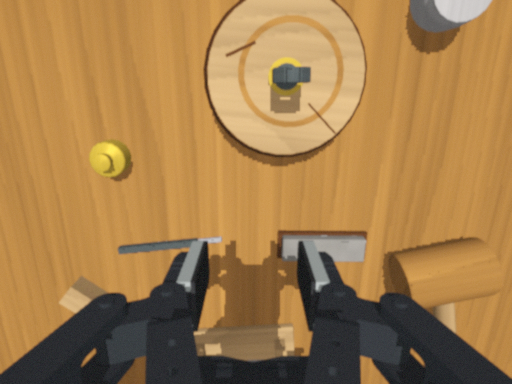

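Wrist view: the eye is at about (291,75), seen from almost straight above, with the loop's width running nearly along world x. The brass bush shows at (286,74), the log circle is centred near (286,75), and the rest is at the bottom. I'll fit these.

Run:
```python
from h import *
c=cam('wrist');p=c['pixels'].astype(int)
roi=p[55:97,262:322]
big=cv2.resize(roi.astype(np.uint8),(600,420),interpolation=cv2.INTER_CUBIC); cv2.imwrite('pics/z2.png',big[:,:,::-1])
m=np.zeros(p.shape[:2],np.uint8); blue=(p[:,:,2]-p[:,:,0]>3)&(p.sum(2)<330); m[55:97,262:322]=blue[55:97,262:322]
n,l,st,ce=cv2.connectedComponentsWithStats(m); k=1+np.argmax(st[1:,4]); ys,xs=np.nonzero(l==k)
r=cv2.minAreaRect(np.c_[xs,ys].astype(np.float32));print(st[k],r)
print('loop top ctr',onz(c,*r[0],.104), onz(c,*r[0],.085))
y=(p[:,:,0]>150)&(p[:,:,0]-p[:,:,2]>110)
y[:55]=0;y[97:]=0;y[:,:262]=0;y[:,322:]=0;ys,xs=np.nonzero(y);print('brass',len(xs),xs.min(),xs.max(),ys.min(),ys.max(),onz(c,(xs.min()+xs.max())/2,(ys.min()+ys.max())/2,.045))
t=cam('top')
for q in ([.569,.19,.045],[.569,.19,.104]):print(proj(t,q))
# log outer edge from top camera, points on circle z=.045
```

```text
[274  65  35  23 546] ((291.0, 76.0), (22.0, 34.0), 90.0)
loop top ctr [0.58562502 0.19911701 0.104     ] [0.58772306 0.19968689 0.085     ]
brass 241 268 302 57 88 [0.58633992 0.20397254 0.045     ]
(np.float64(156.81955363199805), np.float64(191.12306469785267))
(np.float64(151.5778297652524), np.float64(188.3467063252513))
```

View pics/z2.png

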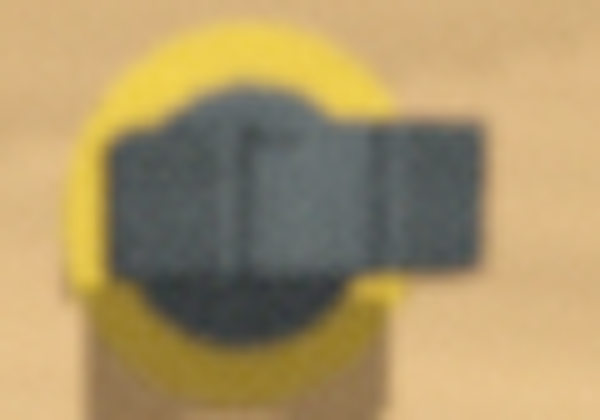

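The eye is at about (0.587, 0.200) and its opening is aligned with world y (yaw 1.57). Next I'll look at the rod from near.

>>> {"op": "drive_tool", "data": {
  "increments": [
    {"delta_pos": [-33.5,-11,3],"turn": 0,"jaw": 1},
    {"delta_pos": [-33.5,-11,3],"turn": 0,"jaw": 1},
    {"delta_pos": [-33.5,-11,3],"turn": 0,"jaw": 1},
    {"delta_pos": [-33.5,-11,3],"turn": 0,"jaw": 1},
    {"delta_pos": [-33.5,-11,3],"turn": 0,"jaw": 1},
    {"delta_pos": [-33.5,-11,3],"turn": 0,"jaw": 1},
    {"delta_pos": [-33.5,-11,3],"turn": 0,"jaw": 1},
    {"delta_pos": [-33.5,-11,3],"turn": 0,"jaw": 1}
  ]
}}

```text
time: 3.43
tool_pos: [0.468, -0.1579, 0.3808]
tcp_rot: [2.216, 2.226, 0.0]
wrist_force: [0.4, -0.0, 0.4]
width: 1.001
grip_force: 0.0
```

>>> {"op": "drive_tool", "data": {
  "increments": [
    {"delta_pos": [0,0,0],"turn": 0.12,"jaw": 1},
    {"delta_pos": [0,0,0],"turn": 0.12,"jaw": 1},
    {"delta_pos": [0,0,0],"turn": 0.12,"jaw": 1},
    {"delta_pos": [0,0,0],"turn": 0.12,"jaw": 1},
    {"delta_pos": [0,0,0],"turn": 0.12,"jaw": 1},
    {"delta_pos": [0,0,0],"turn": 0.12,"jaw": 1},
    {"delta_pos": [0,0,0],"turn": 0.12,"jaw": 1},
    {"delta_pos": [0,0,0],"turn": 0.12,"jaw": 1}
  ]
}}

```text
time: 4.1
tool_pos: [0.4688, -0.1565, 0.3807]
tcp_rot: [-2.997, -0.942, -0.0]
wrist_force: [-0.5, -0.5, 0.1]
width: 1.002
grip_force: 0.0
```

>>> {"op": "drive_tool", "data": {
  "increments": [
    {"delta_pos": [0,0,0],"turn": 0.12,"jaw": 1},
    {"delta_pos": [0,0,0],"turn": 0.12,"jaw": 1},
    {"delta_pos": [0,0,0],"turn": 0.12,"jaw": 1},
    {"delta_pos": [0,0,0],"turn": 0.12,"jaw": 1},
    {"delta_pos": [0,0,0],"turn": 0.066,"jaw": 1},
    {"delta_pos": [0,0,0],"turn": 0,"jaw": 1},
    {"delta_pos": [0,0,0],"turn": 0,"jaw": 1}
  ]
}}

```text
time: 4.68
tool_pos: [0.4688, -0.1564, 0.3807]
tcp_rot: [3.14, 0.111, 0.0]
wrist_force: [0.2, -0.2, -0.6]
width: 1.0
grip_force: 0.0
```

Run:
```python
from h import *
go(.532,-.153,.3,.07)
c=cam('wrist');save(c,'w2.png')
p=c['pixels'].astype(int); m=((p[:,:,2]-p[:,:,0]>-5)&(p.sum(2)>280)).astype(np.uint8)
n,l,st,ce=cv2.connectedComponentsWithStats(m)
for k in range(1,n):
    if st[k,4]>150: print(st[k],ce[k])
print([proj(c,q) for q in ([.532,-.153,.04],[.629,-.1467,.04],[.434,-.16,.04])])
```

```text
t 4.6833 pos [ 0.4688 -0.1564  0.3807] psi 0.0707 tilt [ 0.  0. -1.] q6 1.128 w 1.0 delta mm [63.3  1.  80.7] turn 0.001
[ 249    0   13  207 2209] [254.76550475  97.70212766]
[ 94 107  24 116 648] [104.75617284 165.19907407]
[105 254  43  57 630] [124.46349206 282.51269841]
[359 254  42  57 623] [381.13804173 282.89566613]
[(np.float64(254.5357579956262), np.float64(104.79433916966313)), (np.float64(255.41563484067342), np.float64(-16.861956577487604)), (np.float64(254.43591951282022), np.float64(205.42724264445872))]
```

View pics/w2.png

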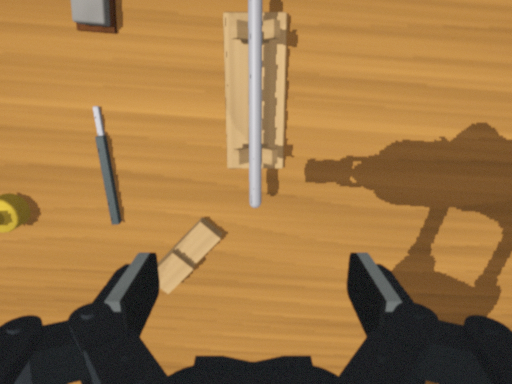

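The rod is centred at u≈255 with its near end at v≈207, matching the estimate. The rest board spans v 12–168. I'll compute both middles.

Run:
```python
from h import *
c=cam('wrist')
p=c['pixels'].astype(int)
print('col',p[5:25,278].sum(1).tolist(),p[155:175,236].sum(1).tolist())
a=onz(c,236,168,.01);b=onz(c,236,12.5,.01);print('board',a,b,np.linalg.norm(a-b),'mid',(a+b)/2)
e=onz(c,254.5,207.5,.04);print('end',e, 'mid',e+.1*np.array([np.cos(.07),np.sin(.07),0]))
for v in(60,130,190):
    r=p[v]; m=np.nonzero((r[:,2]-r[:,0]>-5)&(r.sum(1)>280))[0]; m=m[(m>235)&(m<275)]; print(v,m.min(),m.max(),onz(c,(m.min()+m.max())/2,v,.042))
```

```text
col [238, 247, 248, 238, 245, 247, 307, 389, 451, 474, 500, 512, 511, 505, 480, 429, 382, 367, 373, 363] [518, 522, 527, 524, 518, 512, 513, 514, 520, 515, 510, 514, 489, 433, 406, 415, 413, 413, 404, 397]
board [ 0.46403052 -0.13825402  0.01      ] [ 0.6119558  -0.13015287  0.01      ] 0.14814694581318258 mid [ 0.53799316 -0.13420344  0.01      ]
end [ 0.43178571 -0.16022092  0.04      ] mid [ 0.53154081 -0.15322663  0.04      ]
60 250 260 [ 0.56998706 -0.15067417  0.042     ]
130 250 259 [ 0.50943107 -0.15460624  0.042     ]
190 251 259 [ 0.45095649 -0.159322    0.042     ]
```

>>> {"op": "drive_tool", "data": {
  "increments": [
    {"delta_pos": [31.5,0.6,0],"turn": 0,"jaw": 0.2},
    {"delta_pos": [31.5,0.6,0],"turn": 0,"jaw": 0.2},
    {"delta_pos": [0,0,30],"turn": 0,"jaw": 0.2},
    {"delta_pos": [0,0,30],"turn": 0,"jaw": 0.2},
    {"delta_pos": [0,0,30],"turn": 0,"jaw": 0.2},
    {"delta_pos": [0,0,30],"turn": 0,"jaw": 0.2},
    {"delta_pos": [0,0,30],"turn": 0,"jaw": 0.2},
    {"delta_pos": [0,0,20],"turn": 0,"jaw": 0.2}
  ]
}}

```text
time: 5.45
tool_pos: [0.5306, -0.1529, 0.2076]
tcp_rot: [-3.138, -0.109, 0.005]
wrist_force: [-0.8, -0.3, -0.6]
width: 0.601
grip_force: 0.0
```

>>> {"op": "drive_tool", "data": {
  "increments": [
    {"delta_pos": [0,0,15.5],"turn": 0,"jaw": 0.2},
    {"delta_pos": [0,0,0],"turn": 0,"jaw": 0.2},
    {"delta_pos": [0,0,0],"turn": 0,"jaw": -1},
    {"delta_pos": [0,0,0],"turn": 0,"jaw": -1},
    {"delta_pos": [0,0,0],"turn": 0,"jaw": -1},
    {"delta_pos": [0,0,0],"turn": 0,"jaw": -1},
    {"delta_pos": [0,0,0],"turn": 0,"jaw": -1},
    {"delta_pos": [0,0,0],"turn": 0,"jaw": -1}
  ],
  "grip_force": 60
}}

```text
time: 6.12
tool_pos: [0.5328, -0.1537, 0.1971]
tcp_rot: [3.138, 0.107, 0.005]
wrist_force: [-0.4, 0.3, 6.2]
width: 0.111
grip_force: 58.7
```

Run:
```python
from h import *
go(.587,.05,.35,1.57);s=bot.read_state();print(s['grip_force'],s['wrist_force'],s['torque'])
```

```text
t 6.1167 pos [ 0.5328 -0.1537  0.1971] psi 0.068 tilt [ 0.003  0.001 -1.   ] q6 1.177 w 0.111 delta mm [  68.5 -199.4 -153. ] turn -1.502
58.70914578437805 [-0.36243466  0.3155148   6.21211047] [0.02745815 0.08798165 0.06155667]
```

>>> {"op": "drive_tool", "data": {
  "increments": [
    {"delta_pos": [0,0,-10],"turn": 0,"jaw": -1},
    {"delta_pos": [0,0,-20],"turn": 0,"jaw": -1},
    {"delta_pos": [0,0,-30],"turn": 0,"jaw": -1},
    {"delta_pos": [0,0,-30],"turn": 0,"jaw": -1},
    {"delta_pos": [0,0,-30],"turn": 0,"jaw": -1},
    {"delta_pos": [0,0,-30],"turn": 0,"jaw": -1},
    {"delta_pos": [0,0,0],"turn": 0,"jaw": -1},
    {"delta_pos": [0,0,0],"turn": 0,"jaw": -1}
  ]
}}

```text
time: 6.78
tool_pos: [0.5323, -0.1536, 0.3481]
tcp_rot: [3.138, 0.106, 0.008]
wrist_force: [0.5, 0.2, -1.9]
width: 0.116
grip_force: 58.5
```

Run:
```python
from h import *
go(.587,.05,.35,1.57);s=bot.read_state();print(s['grip_force'],s['wrist_force'],s['torque'])
c=cam('wrist');d=cam('scene');print(proj(d,s['tool_pos']-[0,0,.155]))
cv2.imwrite('pics/g.png',np.hstack([cv2.resize(c['pixels'],(400,300)),cv2.resize(d['pixels'][60:210,140:340],(400,300))])[:,:,::-1])
M=R.from_rotvec(s['tcp_rot']).as_matrix()
for x in(-.1,0,.1):print(proj(c,s['tool_pos']+M@[x,0,.155]))
```

```text
t 6.7833 pos [ 0.5323 -0.1536  0.3481] psi 0.0678 tilt [ 0.005  0.002 -1.   ] q6 1.177 w 0.116 delta mm [  68.3 -199.4   -2. ] turn -1.502
58.463051319122314 [ 0.4925744   0.23116222 -1.93199115] [-0.04256421  0.00511152 -0.00016541]
(np.float64(223.43503304642564), np.float64(123.4467148579873))
(np.float64(253.94033756579702), np.float64(442.1928513189241))
(np.float64(254.18664765180532), np.float64(277.45441109131707))
(np.float64(254.56822986807603), np.float64(22.242535094934624))
```

View pics/g.png

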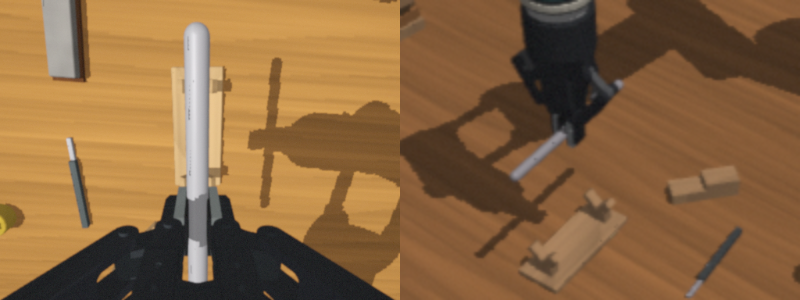

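The rod is held at its middle and sticks straight ahead, tip at about (254,29) in wrist pixels. Next I'll take it to a standoff in front of the eye.

>>> {"op": "drive_tool", "data": {
  "increments": [
    {"delta_pos": [11.4,-33.2,0],"turn": 0,"jaw": -1},
    {"delta_pos": [11.4,-33.2,0],"turn": 0,"jaw": -1},
    {"delta_pos": [11.4,-33.2,0],"turn": 0,"jaw": -1},
    {"delta_pos": [11.4,-33.2,0],"turn": 0,"jaw": -1},
    {"delta_pos": [11.4,-33.2,0],"turn": 0,"jaw": -1},
    {"delta_pos": [11.4,-33.2,0],"turn": 0,"jaw": -1},
    {"delta_pos": [0,0,0],"turn": -0.1,"jaw": -1},
    {"delta_pos": [0,0,0],"turn": -0.115,"jaw": -1}
  ]
}}

```text
time: 7.55
tool_pos: [0.5858, 0.0523, 0.3422]
tcp_rot: [-3.108, -0.456, 0.008]
wrist_force: [-0.7, -0.5, -1.6]
width: 0.115
grip_force: 58.8
```

>>> {"op": "drive_tool", "data": {
  "increments": [
    {"delta_pos": [0,0,0],"turn": -0.12,"jaw": -1},
    {"delta_pos": [0,0,0],"turn": -0.12,"jaw": -1},
    {"delta_pos": [0,0,0],"turn": -0.12,"jaw": -1},
    {"delta_pos": [0,0,0],"turn": -0.12,"jaw": -1},
    {"delta_pos": [0,0,0],"turn": -0.12,"jaw": -1},
    {"delta_pos": [0,0,0],"turn": -0.12,"jaw": -1},
    {"delta_pos": [0,0,0],"turn": -0.12,"jaw": -1},
    {"delta_pos": [0,0,0],"turn": -0.12,"jaw": -1}
  ]
}}

```text
time: 8.22
tool_pos: [0.5854, 0.05, 0.3421]
tcp_rot: [-2.546, -1.835, 0.007]
wrist_force: [0.4, -0.2, -1.7]
width: 0.113
grip_force: 58.8
```

>>> {"op": "drive_tool", "data": {
  "increments": [
    {"delta_pos": [0,0,0],"turn": -0.12,"jaw": -1},
    {"delta_pos": [0,0,0],"turn": -0.12,"jaw": -1},
    {"delta_pos": [0,0,26],"turn": -0.087,"jaw": -1},
    {"delta_pos": [0,0,26],"turn": 0,"jaw": -1},
    {"delta_pos": [0,0,26],"turn": 0,"jaw": -1},
    {"delta_pos": [0,0,26],"turn": 0,"jaw": -1},
    {"delta_pos": [0,0,0],"turn": 0,"jaw": -1},
    {"delta_pos": [0,0,0],"turn": 0,"jaw": -1}
  ]
}}

```text
time: 8.88
tool_pos: [0.5842, 0.0499, 0.2374]
tcp_rot: [-2.218, -2.216, 0.01]
wrist_force: [0.6, -0.3, -1.0]
width: 0.114
grip_force: 58.8
```

Run:
```python
from h import *
go(.587,.05,.242,1.57);s=bot.read_state();print(s['grip_force'],s['wrist_force'],s['torque'])
c=cam('wrist');d=cam('scene')
cv2.imwrite('pics/k.png',np.hstack([cv2.resize(c['pixels'],(400,300)),cv2.resize(d['pixels'][195:315,260:420],(400,300),interpolation=2)])[:,:,::-1])
M=R.from_rotvec(s['tcp_rot']).as_matrix()
T=s['tool_pos']+M@[.0987,0,.157]
print('tip',T,proj(c,T),proj(d,T)); 
for q in([.587,.2,.085],[.587,.2,.104],[.587,.194,.104]):print(proj(c,q),proj(d,q))
```

```text
t 8.8833 pos [0.5842 0.0499 0.2374] psi 1.5697 tilt [-0.    -0.009 -1.   ] q6 0.044 w 0.114 delta mm [ 0.1  2.7 -4.6] turn -0.0
58.78484666347504 [ 0.57039888 -0.2904966  -1.03338086] [ 0.05084602  0.02011543 -0.037623  ]
tip [0.58298214 0.14852458 0.0803723 ] (np.float64(251.49847809349063), np.float64(28.133463560982534)) (np.float64(319.4700630978769), np.float64(236.5303780109948))
(np.float64(264.90340588542404), np.float64(-173.02368451786185)) (np.float64(339.9388323818738), np.float64(249.39939370489395))
(np.float64(267.12909953762556), np.float64(-235.06450696735953)) (np.float64(341.1240498480453), np.float64(243.9288670601632))
(np.float64(266.81517284611243), np.float64(-200.84438018234448)) (np.float64(338.5374820143351), np.float64(242.37750621915478))
```

View pics/k.png

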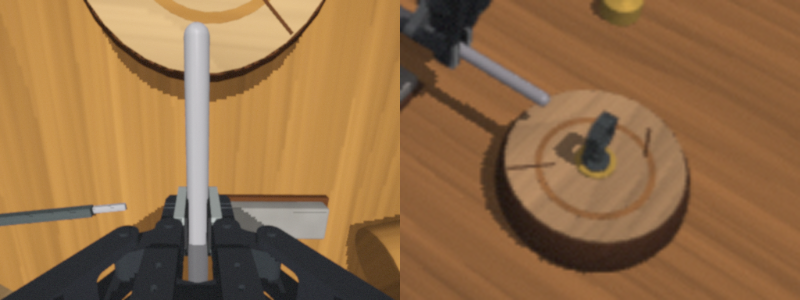

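Wrist view: the tip is at (252,31), in line with the tool. In the scene view it lies short of the loop and slightly low. I'll correct by +3.7 mm across and 4.5 mm up, then slide in gently while watching the forces.

>>> {"op": "drive_tool", "data": {
  "increments": [
    {"delta_pos": [0,3.7,-4.5],"turn": 0,"jaw": -1},
    {"delta_pos": [10,0,0],"turn": 0,"jaw": -1},
    {"delta_pos": [10,0,0],"turn": 0,"jaw": -1},
    {"delta_pos": [10,0,0],"turn": 0,"jaw": -1},
    {"delta_pos": [6,0,0],"turn": 0,"jaw": -1},
    {"delta_pos": [0,0,0],"turn": 0,"jaw": -1}
  ]
}}

```text
time: 9.48
tool_pos: [0.5901, 0.0878, 0.246]
tcp_rot: [-2.22, -2.222, -0.001]
wrist_force: [-0.1, 0.9, -1.8]
width: 0.114
grip_force: 58.8
```

>>> {"op": "drive_tool", "data": {
  "increments": [
    {"delta_pos": [4,0,0],"turn": 0,"jaw": -1},
    {"delta_pos": [4,0,0],"turn": 0,"jaw": -1},
    {"delta_pos": [4,0,0],"turn": 0,"jaw": -1},
    {"delta_pos": [0,0,0],"turn": 0,"jaw": -1}
  ]
}}

```text
time: 9.82
tool_pos: [0.5901, 0.0986, 0.2455]
tcp_rot: [-2.222, -2.22, 0.0]
wrist_force: [-0.3, 0.6, -1.3]
width: 0.117
grip_force: 58.8
```

Run:
```python
from h import *
go(.587,.1425,.242,1.57);s=bot.read_state();print(s['grip_force'],s['wrist_force'],s['torque'])
c=cam('wrist');d=cam('scene')
M=R.from_rotvec(s['tcp_rot']).as_matrix()
T=s['tool_pos']+M@[.0987,0,.157];print(T,proj(c,T))
cv2.imwrite('pics/m.png',np.hstack([cv2.resize(c['pixels'][:150,156:356],(400,300),interpolation=2),cv2.resize(d['pixels'][220:280,300:380],(400,300),interpolation=2)])[:,:,::-1])
```

```text
t 9.8167 pos [0.5901 0.0986 0.2455] psi 1.5701 tilt [ 0. -0. -1.] q6 0.124 w 0.117 delta mm [43.9 -3.2  3.5] turn 0.0
58.79286825656891 [-0.33874616  0.60355222 -1.33325716] [ 0.00800762 -0.0165793   0.02501786]
[0.59013868 0.19730143 0.08854453] (np.float64(251.5022478270894), np.float64(28.130607113682345))
```

View pics/m.png

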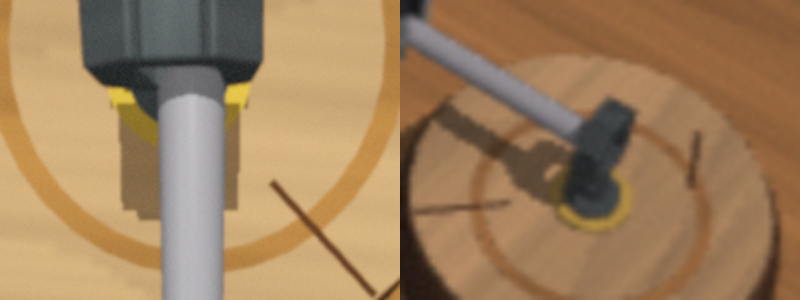

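The crop shows the tip just reaching the loop, 3.3 mm to the right of the loop's centre, which agrees with x=0.587. I'll back off slightly, correct sideways and down, then insert.

>>> {"op": "drive_tool", "data": {
  "increments": [
    {"delta_pos": [-6,0,0],"turn": 0,"jaw": -1},
    {"delta_pos": [0,-3.2,2.5],"turn": 0,"jaw": -1},
    {"delta_pos": [0,0,0],"turn": 0,"jaw": -1},
    {"delta_pos": [5,0,0],"turn": 0,"jaw": -1},
    {"delta_pos": [5,0,0],"turn": 0,"jaw": -1},
    {"delta_pos": [5,0,0],"turn": 0,"jaw": -1},
    {"delta_pos": [0,0,0],"turn": 0,"jaw": -1}
  ]
}}

```text
time: 10.5
tool_pos: [0.5872, 0.1081, 0.2433]
tcp_rot: [-2.222, -2.221, -0.001]
wrist_force: [1.3, -0.6, -1.3]
width: 0.116
grip_force: 58.8
```

```bash
cat >> h.py <<'E'
E_=np.array([.587,.2,.085])
def tq(ys=0):
    s=bot.read_state(); F=np.array(s['wrist_force']);T=np.array(s['torque']); r=s['tool_pos']-E_
    print('F',F.round(2),'T',T.round(3),'tz_eye',round(T[2]+r[0]*F[1]-r[1]*F[0],3),'dist',np.linalg.norm(r[:2]).round(4),'bear',np.arctan2(-r[1],-r[0]).round(4))
E
python3 - <<'E'
from h import *
go(.587,.1425,.243,1.57);tq()
E
```

```text
t 10.5 pos [0.5872 0.1081 0.2433] psi 1.5706 tilt [ 0.001  0.    -1.   ] q6 0.14 w 0.116 delta mm [34.4 -0.2  0.3] turn 0.001
F [ 1.26 -0.63 -1.32] T [0.029 0.007 0.037] tz_eye 0.153 dist 0.0919 bear 1.5725
```

>>> {"op": "drive_tool", "data": {
  "increments": [
    {"delta_pos": [6,0,0],"turn": 0,"jaw": -1},
    {"delta_pos": [6,0,0],"turn": 0,"jaw": -1},
    {"delta_pos": [6,0,0],"turn": 0,"jaw": -1},
    {"delta_pos": [6,0,0],"turn": 0,"jaw": -1},
    {"delta_pos": [6,0,0],"turn": 0,"jaw": -1},
    {"delta_pos": [4,0,0],"turn": 0,"jaw": -1},
    {"delta_pos": [0,0,0],"turn": 0,"jaw": -1},
    {"delta_pos": [0,0,0],"turn": 0,"jaw": -1}
  ]
}}

```text
time: 11.17
tool_pos: [0.587, 0.1413, 0.2431]
tcp_rot: [2.222, 2.221, -0.0]
wrist_force: [0.5, -0.0, -2.5]
width: 0.118
grip_force: 58.8
```

Run:
```python
from h import *
go(.587,.1425,.243,1.57);tq()
r=.0575
for dt in (.05,.1):
    print(dt, [(r*np.sin(dt)*1000).round(2), (-r*(1-np.cos(dt))*1000).round(2)])
```

```text
t 11.1667 pos [0.587  0.1413 0.2431] psi 1.5705 tilt [-0. -0. -1.] q6 0.195 w 0.118 delta mm [ 1.2 -0.   0.1] turn 0.001
F [ 0.48 -0.   -2.52] T [ 0.014 -0.016 -0.026] tz_eye 0.002 dist 0.0587 bear 1.5714
0.05 [np.float64(2.87), np.float64(-0.07)]
0.1 [np.float64(5.74), np.float64(-0.29)]
```

The rod is through the eye, about 40 mm beyond it. I'll swing clockwise about the eye's axis, through the play first.

>>> {"op": "drive_tool", "data": {
  "increments": [
    {"delta_pos": [0.2,-4.7,0],"turn": 0.08,"jaw": -1},
    {"delta_pos": [0.2,-4.7,0],"turn": 0.08,"jaw": -1},
    {"delta_pos": [0.2,-4.7,0],"turn": 0.08,"jaw": -1},
    {"delta_pos": [0,0,0],"turn": 0,"jaw": -1},
    {"delta_pos": [0,0,0],"turn": 0,"jaw": -1}
  ]
}}

```text
time: 11.58
tool_pos: [0.5731, 0.1425, 0.2432]
tcp_rot: [2.47, 1.941, -0.0]
wrist_force: [-0.6, -0.4, -0.9]
width: 0.113
grip_force: 58.8
```

```bash
cat > t.py <<'E'
from h import *
go(.587,.1425,.243);tq()
E
python3 t.py
```

```text
t 11.5833 pos [0.5731 0.1425 0.2432] psi 1.3318 tilt [-0.  0. -1.] q6 0.441 w 0.113 delta mm [ 3.3 13.5  0.2] turn None
F [-0.6  -0.41 -0.92] T [-0.002 -0.007  0.028] tz_eye -0.001 dist 0.0592 bear 1.333
```

>>> {"op": "drive_tool", "data": {
  "increments": [
    {"delta_pos": [0.1,-2.9,0],"turn": 0.05,"jaw": -1},
    {"delta_pos": [0.1,-2.9,0],"turn": 0.05,"jaw": -1},
    {"delta_pos": [0.1,-2.9,0],"turn": 0.05,"jaw": -1},
    {"delta_pos": [0,0,0],"turn": 0,"jaw": -1},
    {"delta_pos": [0,0,0],"turn": 0,"jaw": -1}
  ]
}}

```text
time: 12.0
tool_pos: [0.565, 0.1454, 0.2432]
tcp_rot: [2.608, 1.751, -0.0]
wrist_force: [-1.4, 0.4, -1.8]
width: 0.114
grip_force: 58.9
```

```bash
python3 t.py
```

```text
t 12.0 pos [0.565  0.1454 0.2432] psi 1.1827 tilt [-0. -0. -1.] q6 0.597 w 0.114 delta mm [ 5.7 21.5  0.2] turn None
F [-1.42  0.41 -1.83] T [0.134 0.091 0.105] tz_eye 0.018 dist 0.0589 bear 1.1873
```

>>> {"op": "drive_tool", "data": {
  "increments": [
    {"delta_pos": [0.05,-2.35,0],"turn": 0.04,"jaw": -1},
    {"delta_pos": [0.05,-2.35,0],"turn": 0.04,"jaw": -1},
    {"delta_pos": [0,0,0],"turn": 0,"jaw": -1},
    {"delta_pos": [0,0,0],"turn": 0,"jaw": -1}
  ]
}}

```text
time: 12.33
tool_pos: [0.5608, 0.1473, 0.2432]
tcp_rot: [2.676, 1.645, -0.0]
wrist_force: [0.1, -0.0, -1.7]
width: 0.114
grip_force: 59.0
```

```bash
python3 t.py
```

```text
t 12.3333 pos [0.5608 0.1473 0.2432] psi 1.1025 tilt [-0.  0. -1.] q6 0.682 w 0.114 delta mm [ 7.5 25.6  0.2] turn None
F [ 0.1  -0.03 -1.71] T [0.071 0.144 0.155] tz_eye 0.161 dist 0.0588 bear 1.1086
```

The rod bears on the loop at about ψ=1.2 and the eye drags at about 0.14 N m. I'll find the angular stiffness by small back-and-forth steps, so the tightening step can be sized safely.

>>> {"op": "drive_tool", "data": {
  "increments": [
    {"delta_pos": [0,0.3,0],"turn": -0.005,"jaw": -1},
    {"delta_pos": [0,0,0],"turn": 0,"jaw": -1},
    {"delta_pos": [0,0,0],"turn": 0,"jaw": -1}
  ]
}}

```text
time: 12.58
tool_pos: [0.561, 0.1473, 0.2431]
tcp_rot: [-2.674, -1.65, 0.0]
wrist_force: [-0.7, -0.0, -0.7]
width: 0.116
grip_force: 59.0
```

```bash
python3 t.py
```

```text
t 12.5833 pos [0.561  0.1473 0.2431] psi 1.1056 tilt [-0. -0. -1.] q6 0.679 w 0.116 delta mm [ 7.4 25.4  0.1] turn None
F [-0.68 -0.02 -0.68] T [0.015 0.114 0.132] tz_eye 0.096 dist 0.0588 bear 1.1123
```

>>> {"op": "drive_tool", "data": {
  "increments": [
    {"delta_pos": [0,0.6,0],"turn": -0.01,"jaw": -1},
    {"delta_pos": [0,0,0],"turn": 0,"jaw": -1},
    {"delta_pos": [0,0,0],"turn": 0,"jaw": -1}
  ]
}}

```text
time: 12.83
tool_pos: [0.5614, 0.147, 0.2431]
tcp_rot: [-2.666, -1.662, 0.0]
wrist_force: [-0.9, 0.7, -0.7]
width: 0.115
grip_force: 59.0
```

```bash
python3 t.py
```

```text
t 12.8333 pos [0.5614 0.147  0.2431] psi 1.115 tilt [-0. -0. -1.] q6 0.669 w 0.115 delta mm [ 7.2 25.   0.1] turn None
F [-0.92  0.72 -0.66] T [-0.006  0.15   0.133] tz_eye 0.066 dist 0.0588 bear 1.1211
```

>>> {"op": "drive_tool", "data": {
  "increments": [
    {"delta_pos": [0,-0.9,0],"turn": 0.015,"jaw": -1},
    {"delta_pos": [0.0,-1.2,0],"turn": 0.02,"jaw": -1},
    {"delta_pos": [0,0,0],"turn": 0,"jaw": -1},
    {"delta_pos": [0,0,0],"turn": 0,"jaw": -1}
  ]
}}

```text
time: 13.17
tool_pos: [0.5595, 0.148, 0.2432]
tcp_rot: [2.695, 1.615, 0.0]
wrist_force: [-0.0, -0.3, -1.4]
width: 0.117
grip_force: 58.9
```

```bash
python3 t.py
```

```text
t 13.1667 pos [0.5595 0.148  0.2432] psi 1.0798 tilt [ 0.  0. -1.] q6 0.707 w 0.117 delta mm [ 8.1 26.8  0.3] turn None
F [-0.01 -0.31 -1.43] T [-0.068  0.039  0.116] tz_eye 0.124 dist 0.0588 bear 1.085
```

Stiffness is roughly 4–7 N m/rad, so 0.04 rad steps are safe.

>>> {"op": "drive_tool", "data": {
  "increments": [
    {"delta_pos": [0.05,-2.35,0],"turn": 0.04,"jaw": -1},
    {"delta_pos": [0.05,-1.2,0],"turn": 0.02,"jaw": -1},
    {"delta_pos": [0,0,0],"turn": 0,"jaw": -1},
    {"delta_pos": [0,0,0],"turn": 0,"jaw": -1}
  ]
}}

```text
time: 13.5
tool_pos: [0.5565, 0.1498, 0.2432]
tcp_rot: [2.741, 1.534, 0.0]
wrist_force: [-1.4, -0.3, -1.2]
width: 0.116
grip_force: 58.9
```

```bash
cat > t.py <<'E'
from h import *
a=[];b=[]
for i in range(3):
    s=bot.read_state(); F=s['wrist_force'];T=s['torque']; r=s['tool_pos']-E_
    a.append(T[2]+r[0]*F[1]-r[1]*F[0]);b.append(T[2])
    if i<2: bot.read_camera('wrist')
go(*E_);print('tz_eye',np.mean(a).round(3),'Tz',np.mean(b).round(3),'dist',np.linalg.norm(r[:2]).round(4),'bear',np.arctan2(-r[1],-r[0]).round(4))
E
python3 t.py
```

```text
t 13.6 pos [0.5565 0.1497 0.2432] psi 1.0204 tilt [-0.  0. -1.] q6 0.77 w 0.113 delta mm [ 58.8  -0.3 158.2] turn None
tz_eye 0.093 Tz 0.117 dist 0.0588 bear 1.0256
```

>>> {"op": "drive_tool", "data": {
  "increments": [
    {"delta_pos": [0.05,-1.2,0],"turn": 0.02,"jaw": -1},
    {"delta_pos": [0.05,-1.2,0],"turn": 0.02,"jaw": -1},
    {"delta_pos": [0,0,0],"turn": 0,"jaw": -1},
    {"delta_pos": [0,0,0],"turn": 0,"jaw": -1}
  ]
}}

```text
time: 13.93
tool_pos: [0.5545, 0.1511, 0.2432]
tcp_rot: [2.772, 1.478, -0.0]
wrist_force: [-0.2, -1.2, -1.3]
width: 0.114
grip_force: 58.9
```

```bash
python3 t.py
```

```text
t 14.0333 pos [0.5545 0.1511 0.2432] psi 0.9799 tilt [-0.  0. -1.] q6 0.814 w 0.114 delta mm [ 58.8  -0.2 158.2] turn None
tz_eye 0.141 Tz 0.116 dist 0.0587 bear 0.9839
```

>>> {"op": "drive_tool", "data": {
  "increments": [
    {"delta_pos": [0.05,-1.2,0],"turn": 0.02,"jaw": -1},
    {"delta_pos": [0.05,-1.2,0],"turn": 0.02,"jaw": -1},
    {"delta_pos": [0,0,0],"turn": 0,"jaw": -1},
    {"delta_pos": [0,0,0],"turn": 0,"jaw": -1}
  ]
}}

```text
time: 14.37
tool_pos: [0.5525, 0.1525, 0.2432]
tcp_rot: [2.801, 1.422, -0.0]
wrist_force: [0.3, -2.0, -2.3]
width: 0.115
grip_force: 58.9
```

```bash
python3 t.py
```

```text
t 14.4667 pos [0.5525 0.1526 0.2431] psi 0.9399 tilt [-0. -0. -1.] q6 0.857 w 0.114 delta mm [ 5.870e+01 -1.000e-01  1.581e+02] turn None
tz_eye 0.109 Tz 0.048 dist 0.0587 bear 0.9424
```

>>> {"op": "drive_tool", "data": {
  "increments": [
    {"delta_pos": [0.05,-1.2,0],"turn": 0.02,"jaw": -1},
    {"delta_pos": [0.05,-1.2,0],"turn": 0.02,"jaw": -1},
    {"delta_pos": [0,0,0],"turn": 0,"jaw": -1},
    {"delta_pos": [0,0,0],"turn": 0,"jaw": -1}
  ]
}}

```text
time: 14.8
tool_pos: [0.5506, 0.1541, 0.2432]
tcp_rot: [2.829, 1.366, -0.0]
wrist_force: [-0.5, -3.0, -1.1]
width: 0.117
grip_force: 58.9
```

```bash
python3 t.py
```

```text
t 14.9 pos [0.5506 0.1541 0.2431] psi 0.8999 tilt [-0. -0. -1.] q6 0.9 w 0.113 delta mm [ 5.870e+01 -1.000e-01  1.581e+02] turn None
tz_eye 0.124 Tz 0.065 dist 0.0586 bear 0.9011
```

>>> {"op": "drive_tool", "data": {
  "increments": [
    {"delta_pos": [0.05,-1.2,0],"turn": 0.02,"jaw": -1},
    {"delta_pos": [0.05,-1.2,0],"turn": 0.02,"jaw": -1},
    {"delta_pos": [0,0,0],"turn": 0,"jaw": -1},
    {"delta_pos": [0,0,0],"turn": 0,"jaw": -1}
  ]
}}

```text
time: 15.23
tool_pos: [0.5488, 0.1557, 0.2431]
tcp_rot: [2.856, 1.309, -0.0]
wrist_force: [-1.5, -3.1, -1.2]
width: 0.119
grip_force: 58.9
```

```bash
python3 t.py
```

```text
t 15.3333 pos [0.5488 0.1557 0.2431] psi 0.8599 tilt [-0. -0. -1.] q6 0.944 w 0.115 delta mm [ 58.5   0.  158.1] turn None
tz_eye 0.096 Tz 0.019 dist 0.0585 bear 0.86
```

>>> {"op": "drive_tool", "data": {
  "increments": [
    {"delta_pos": [0,-1.2,0],"turn": 0.02,"jaw": -1},
    {"delta_pos": [0,-1.2,0],"turn": 0.02,"jaw": -1},
    {"delta_pos": [0,0,0],"turn": 0,"jaw": -1},
    {"delta_pos": [0,0,0],"turn": 0,"jaw": -1}
  ]
}}

```text
time: 15.67
tool_pos: [0.547, 0.1573, 0.2431]
tcp_rot: [2.881, 1.252, -0.0]
wrist_force: [-1.2, -4.2, -0.8]
width: 0.114
grip_force: 58.8
```

```bash
sed -i "s/^go(\*E_)/print('F',s['wrist_force'].round(1));go(*E_)/" t.py; python3 t.py
```

```text
F [-2.  -4.6 -1.3]
t 15.7667 pos [0.547  0.1573 0.2432] psi 0.8199 tilt [-0. -0. -1.] q6 0.987 w 0.116 delta mm [5.850e+01 1.000e-01 1.582e+02] turn None
tz_eye 0.096 Tz -0.001 dist 0.0585 bear 0.8188
```

>>> {"op": "drive_tool", "data": {
  "increments": [
    {"delta_pos": [-0.2,-1.2,0],"turn": 0.02,"jaw": -1},
    {"delta_pos": [-0.2,-1.2,0],"turn": 0.02,"jaw": -1},
    {"delta_pos": [0,0,0],"turn": 0,"jaw": -1},
    {"delta_pos": [0,0,0],"turn": 0,"jaw": -1}
  ]
}}

```text
time: 16.1
tool_pos: [0.5452, 0.1588, 0.2433]
tcp_rot: [2.906, 1.194, 0.001]
wrist_force: [0.3, -2.8, -2.0]
width: 0.12
grip_force: 58.8
```

```bash
python3 t.py
```

```text
F [-0.1 -2.5 -1.5]
t 16.2 pos [0.5452 0.1587 0.2432] psi 0.7799 tilt [ 0.  0. -1.] q6 1.03 w 0.115 delta mm [5.870e+01 1.000e-01 1.583e+02] turn None
tz_eye 0.122 Tz 0.021 dist 0.0588 bear 0.7785
```

>>> {"op": "drive_tool", "data": {
  "increments": [
    {"delta_pos": [0,-1.2,0],"turn": 0.02,"jaw": -1},
    {"delta_pos": [0,-1.2,0],"turn": 0.02,"jaw": -1},
    {"delta_pos": [0,0,0],"turn": 0,"jaw": -1},
    {"delta_pos": [0,0,0],"turn": 0,"jaw": -1}
  ]
}}

```text
time: 16.53
tool_pos: [0.5435, 0.1605, 0.2433]
tcp_rot: [2.929, 1.136, 0.001]
wrist_force: [-1.2, -2.2, -1.3]
width: 0.117
grip_force: 58.8
```

```bash
python3 t.py
```

```text
F [ 0.6 -2.5 -2.3]
t 16.6333 pos [0.5435 0.1604 0.2433] psi 0.7398 tilt [ 0.  0. -1.] q6 1.074 w 0.117 delta mm [5.880e+01 1.000e-01 1.583e+02] turn None
tz_eye 0.119 Tz 0.016 dist 0.0588 bear 0.7383
```

>>> {"op": "drive_tool", "data": {
  "increments": [
    {"delta_pos": [0,-1.2,0],"turn": 0.02,"jaw": -1},
    {"delta_pos": [0,-1.2,0],"turn": 0.02,"jaw": -1},
    {"delta_pos": [0,0,0],"turn": 0,"jaw": -1},
    {"delta_pos": [0,0,0],"turn": 0,"jaw": -1}
  ]
}}

```text
time: 16.97
tool_pos: [0.5419, 0.1622, 0.2433]
tcp_rot: [2.951, 1.077, 0.001]
wrist_force: [0.1, -2.9, -2.9]
width: 0.116
grip_force: 58.8
```

```bash
python3 t.py
```

```text
F [ 0.1 -2.3 -1.8]
t 17.0667 pos [0.5419 0.1622 0.2433] psi 0.6999 tilt [ 0.  0. -1.] q6 1.118 w 0.117 delta mm [5.880e+01 1.000e-01 1.583e+02] turn None
tz_eye 0.143 Tz 0.026 dist 0.0588 bear 0.6975
```

>>> {"op": "drive_tool", "data": {
  "increments": [
    {"delta_pos": [0,-1.2,0],"turn": 0.02,"jaw": -1},
    {"delta_pos": [0,-1.2,0],"turn": 0.02,"jaw": -1},
    {"delta_pos": [0,0,0],"turn": 0,"jaw": -1},
    {"delta_pos": [0,0,0],"turn": 0,"jaw": -1}
  ]
}}

```text
time: 17.4
tool_pos: [0.5403, 0.1641, 0.2433]
tcp_rot: [2.972, 1.018, 0.0]
wrist_force: [1.1, -2.6, -1.9]
width: 0.118
grip_force: 58.8
```

```bash
python3 t.py
```

```text
F [ 1.4 -1.9 -1.3]
t 17.5 pos [0.5404 0.164  0.2432] psi 0.6598 tilt [ 0.  0. -1.] q6 1.162 w 0.12 delta mm [ 58.9   0.2 158.3] turn None
tz_eye 0.122 Tz -0.026 dist 0.0589 bear 0.6568
```

>>> {"op": "drive_tool", "data": {
  "increments": [
    {"delta_pos": [0,-1.2,0],"turn": 0.02,"jaw": -1},
    {"delta_pos": [0,-1.2,0],"turn": 0.02,"jaw": -1},
    {"delta_pos": [0,0,0],"turn": 0,"jaw": -1},
    {"delta_pos": [0,0,0],"turn": 0,"jaw": -1}
  ]
}}

```text
time: 17.83
tool_pos: [0.5389, 0.166, 0.2433]
tcp_rot: [2.992, 0.958, 0.001]
wrist_force: [1.1, -2.1, -2.0]
width: 0.116
grip_force: 58.8
```

```bash
python3 t.py
```

```text
F [ 1.  -2.4 -2.5]
t 17.9333 pos [0.5389 0.1659 0.2433] psi 0.6198 tilt [ 0.  0. -1.] q6 1.206 w 0.112 delta mm [ 58.9   0.2 158.3] turn None
tz_eye 0.152 Tz 0.001 dist 0.0589 bear 0.6167
```

>>> {"op": "drive_tool", "data": {
  "increments": [
    {"delta_pos": [0,-1.2,0],"turn": 0.02,"jaw": -1},
    {"delta_pos": [0,-1.2,0],"turn": 0.02,"jaw": -1},
    {"delta_pos": [0,0,0],"turn": 0,"jaw": -1},
    {"delta_pos": [0,0,0],"turn": 0,"jaw": -1}
  ]
}}

```text
time: 18.27
tool_pos: [0.5375, 0.1678, 0.2432]
tcp_rot: [3.01, 0.898, 0.0]
wrist_force: [1.7, -3.6, -1.6]
width: 0.114
grip_force: 58.8
```

```bash
python3 t.py
```

```text
F [ 1.9 -3.  -2.2]
t 18.3667 pos [0.5376 0.1678 0.2433] psi 0.5799 tilt [ 0.  0. -1.] q6 1.25 w 0.116 delta mm [5.900e+01 1.000e-01 1.583e+02] turn None
tz_eye 0.219 Tz -0.001 dist 0.059 bear 0.5773
```

>>> {"op": "drive_tool", "data": {
  "increments": [
    {"delta_pos": [0,-0.9,0],"turn": 0.015,"jaw": -1},
    {"delta_pos": [0,0,0],"turn": 0,"jaw": -1},
    {"delta_pos": [0,0,0],"turn": 0,"jaw": -1}
  ]
}}

```text
time: 18.62
tool_pos: [0.537, 0.1686, 0.2432]
tcp_rot: [3.017, 0.875, 0.0]
wrist_force: [1.8, -4.3, -1.4]
width: 0.116
grip_force: 58.8
```

```bash
python3 t.py
```

```text
F [ 1.6 -4.4 -1.1]
t 18.7167 pos [0.5371 0.1686 0.2432] psi 0.5648 tilt [ 0.  0. -1.] q6 1.266 w 0.114 delta mm [5.900e+01 1.000e-01 1.582e+02] turn None
tz_eye 0.313 Tz 0.045 dist 0.059 bear 0.5617
```

The eye is home: torque is rising at about 6 N m/rad. One more small step, then hold.

>>> {"op": "drive_tool", "data": {
  "increments": [
    {"delta_pos": [0,-0.7,0],"turn": 0.011,"jaw": -1},
    {"delta_pos": [0,0,0],"turn": 0,"jaw": -1},
    {"delta_pos": [0,0,0],"turn": 0,"jaw": -1}
  ]
}}

```text
time: 18.97
tool_pos: [0.5366, 0.1692, 0.2432]
tcp_rot: [3.022, 0.858, 0.0]
wrist_force: [2.6, -5.3, -2.0]
width: 0.116
grip_force: 58.9
```

```bash
sed -i 's/range(3)/range(8)/;s/i<2/i<7/' t.py; python3 t.py
```

```text
F [ 2.4 -3.5 -2.1]
t 19.3167 pos [0.5367 0.1692 0.2432] psi 0.5535 tilt [ 0.  0. -1.] q6 1.279 w 0.117 delta mm [ 59.    0.2 158.2] turn None
tz_eye 0.379 Tz 0.072 dist 0.059 bear 0.5496
```

>>> {"op": "drive_tool", "data": {
  "increments": [
    {"delta_pos": [0,0,0],"turn": 0,"jaw": -1},
    {"delta_pos": [0,0,0],"turn": 0,"jaw": -1},
    {"delta_pos": [0,0,0],"turn": 0,"jaw": -1},
    {"delta_pos": [0,0,0],"turn": 0,"jaw": -1},
    {"delta_pos": [0,0,0],"turn": 0,"jaw": -1},
    {"delta_pos": [0,0,0],"turn": 0,"jaw": -1},
    {"delta_pos": [0,0,0],"turn": 0,"jaw": -1},
    {"delta_pos": [0,0,0],"turn": 0,"jaw": -1}
  ]
}}

```text
time: 19.98
tool_pos: [0.5367, 0.1692, 0.2432]
tcp_rot: [3.022, 0.858, 0.0]
wrist_force: [1.2, -4.4, -2.4]
width: 0.113
grip_force: 58.9
```

```bash
python3 t.py
```

```text
F [ 3.1 -5.2 -1.7]
t 20.3333 pos [0.5367 0.1692 0.2432] psi 0.5535 tilt [ 0.  0. -1.] q6 1.279 w 0.112 delta mm [ 59.    0.2 158.2] turn None
tz_eye 0.373 Tz 0.058 dist 0.059 bear 0.5495
```

>>> {"op": "drive_tool", "data": {
  "increments": [
    {"delta_pos": [0.05,2.35,0],"turn": -0.04,"jaw": -1},
    {"delta_pos": [0.1,3.5,0],"turn": -0.06,"jaw": -1},
    {"delta_pos": [0.2,4.7,0],"turn": -0.08,"jaw": -1},
    {"delta_pos": [0.2,4.7,0],"turn": -0.08,"jaw": -1},
    {"delta_pos": [0.2,4.7,0],"turn": -0.08,"jaw": -1},
    {"delta_pos": [0.1,3.5,0],"turn": -0.06,"jaw": -1},
    {"delta_pos": [0,0,0],"turn": 0,"jaw": -1},
    {"delta_pos": [0,0,0],"turn": 0,"jaw": -1}
  ]
}}

```text
time: 21.0
tool_pos: [0.5522, 0.1528, 0.243]
tcp_rot: [-2.792, -1.438, 0.001]
wrist_force: [0.5, 0.4, -1.7]
width: 0.114
grip_force: 58.8
```

```bash
python3 t.py
```

```text
F [ 0.4 -0.3 -0.2]
t 21.35 pos [0.5524 0.1524 0.2431] psi 0.9535 tilt [-0. -0. -1.] q6 0.843 w 0.116 delta mm [ 58.8   0.7 158.1] turn None
tz_eye -0.011 Tz -0.017 dist 0.0588 bear 0.9415
```

Held at about 0.37 N m for 1.3 s and now released, free in the play. Drawing the rod out.

>>> {"op": "drive_tool", "data": {
  "increments": [
    {"delta_pos": [-8,0.2,0],"turn": 0,"jaw": -1},
    {"delta_pos": [-9,0.1,0],"turn": 0,"jaw": -1},
    {"delta_pos": [-9,0,0],"turn": 0,"jaw": -1},
    {"delta_pos": [-9,0,0],"turn": 0,"jaw": -1},
    {"delta_pos": [-9,0,0],"turn": 0,"jaw": -1},
    {"delta_pos": [-9,0,0],"turn": 0,"jaw": -1},
    {"delta_pos": [-9,0,0],"turn": 0,"jaw": -1},
    {"delta_pos": [-9,0,0],"turn": 0,"jaw": -1}
  ]
}}

```text
time: 22.02
tool_pos: [0.5111, 0.0933, 0.2433]
tcp_rot: [2.791, 1.442, 0.0]
wrist_force: [-0.3, 0.6, -1.4]
width: 0.115
grip_force: 58.8
```

>>> {"op": "drive_tool", "data": {
  "increments": [
    {"delta_pos": [0,0,0],"turn": 0,"jaw": -1},
    {"delta_pos": [0,0,-20],"turn": 0,"jaw": -1},
    {"delta_pos": [0,0,-30],"turn": 0,"jaw": -1},
    {"delta_pos": [0,0,-30],"turn": 0,"jaw": -1},
    {"delta_pos": [0,0,-25],"turn": 0,"jaw": -1},
    {"delta_pos": [0,0,0],"turn": 0,"jaw": -1},
    {"delta_pos": [0,0,0],"turn": 0,"jaw": -1}
  ]
}}

```text
time: 22.6
tool_pos: [0.5126, 0.0943, 0.3504]
tcp_rot: [2.79, 1.441, 0.008]
wrist_force: [-0.2, 0.6, -2.0]
width: 0.115
grip_force: 58.9
```

Run:
```python
from h import *
go(.54,-.153,.35,.0715); s=bot.read_state()
c=cam('wrist'); p=c['pixels'].astype(int)
for v in(60,100,150,200):
    r=p[v]; m=np.nonzero((r[:,2]-r[:,0]>-5)&(r.sum(1)>280))[0]; m=m[(m>215)&(m<295)]; print(v,m.min(),m.max(),(m.min()+m.max())/2)
col=p[:60,253]; print([(i,x.tolist()) for i,x in enumerate(col) if 14<i<46 and i%3==0])
save(c,'r.png')
```

```text
t 22.6 pos [0.5126 0.0943 0.3504] psi 0.9538 tilt [ 0.004  0.004 -1.   ] q6 0.751 w 0.115 delta mm [-185.9  165.4    0.4] turn 0.882
60 238 268 253.0
100 239 267 253.0
150 239 266 252.5
200 240 266 253.0
[(15, [98, 106, 106]), (18, [65, 74, 73]), (21, [41, 45, 43]), (24, [45, 52, 50]), (27, [99, 100, 101]), (30, [183, 180, 185]), (33, [192, 190, 193]), (36, [199, 197, 201]), (39, [208, 206, 209]), (42, [207, 206, 208]), (45, [205, 204, 208])]
```

The rod is unchanged in the grip (tip at v≈28, centred u≈253). Moving it back over the rest.

>>> {"op": "drive_tool", "data": {
  "increments": [
    {"delta_pos": [-23.2,20.7,0],"turn": 0,"jaw": -1},
    {"delta_pos": [-23.2,20.7,0],"turn": 0,"jaw": -1},
    {"delta_pos": [-23.2,20.7,0],"turn": 0,"jaw": -1},
    {"delta_pos": [-23.2,20.7,0],"turn": 0,"jaw": -1},
    {"delta_pos": [-23.2,20.7,0],"turn": 0,"jaw": -1},
    {"delta_pos": [-23.2,20.7,0],"turn": 0,"jaw": -1},
    {"delta_pos": [-23.2,20.7,0],"turn": 0,"jaw": -1},
    {"delta_pos": [-23.2,20.7,0],"turn": 0,"jaw": -1}
  ]
}}

```text
time: 23.32
tool_pos: [0.5385, -0.1542, 0.3454]
tcp_rot: [-2.788, -1.44, 0.005]
wrist_force: [0.7, 0.1, -1.7]
width: 0.12
grip_force: 58.9
```

>>> {"op": "drive_tool", "data": {
  "increments": [
    {"delta_pos": [0,0,0],"turn": 0.11,"jaw": -1},
    {"delta_pos": [0,0,0],"turn": 0.11,"jaw": -1},
    {"delta_pos": [0,0,0],"turn": 0.11,"jaw": -1},
    {"delta_pos": [0,0,0],"turn": 0.11,"jaw": -1},
    {"delta_pos": [0,0,0],"turn": 0.11,"jaw": -1},
    {"delta_pos": [0,0,0],"turn": 0.11,"jaw": -1},
    {"delta_pos": [0,0,0],"turn": 0.11,"jaw": -1},
    {"delta_pos": [0,0,0],"turn": 0.11,"jaw": -1}
  ]
}}

```text
time: 23.98
tool_pos: [0.5385, -0.1527, 0.3453]
tcp_rot: [-3.138, -0.107, 0.007]
wrist_force: [-0.0, -1.5, -1.3]
width: 0.115
grip_force: 59.0
```

>>> {"op": "drive_tool", "data": {
  "increments": [
    {"delta_pos": [0,0,30],"turn": 0,"jaw": -1},
    {"delta_pos": [0,0,30],"turn": 0,"jaw": -1},
    {"delta_pos": [0,0,30],"turn": 0,"jaw": -1},
    {"delta_pos": [0,0,0],"turn": 0,"jaw": -1},
    {"delta_pos": [0,0,0],"turn": 0,"jaw": -1},
    {"delta_pos": [0,0,0],"turn": 0,"jaw": -1}
  ]
}}

```text
time: 24.48
tool_pos: [0.5395, -0.153, 0.2581]
tcp_rot: [-3.139, -0.116, 0.001]
wrist_force: [0.2, -0.2, -1.2]
width: 0.116
grip_force: 59.0
```

Run:
```python
from h import *
go(.540,-.153,.198,.0715)
```

```text
t 24.4833 pos [ 0.5395 -0.153   0.2581] psi 0.0738 tilt [-0.001 -0.    -1.   ] q6 1.176 w 0.116 delta mm [ 0.5  0.  60.1] turn 0.002
```

>>> {"op": "drive_tool", "data": {
  "increments": [
    {"delta_pos": [0,0,20],"turn": 0,"jaw": -1},
    {"delta_pos": [0,0,18],"turn": 0,"jaw": -1},
    {"delta_pos": [0,0,12],"turn": 0,"jaw": -1},
    {"delta_pos": [0,0,6],"turn": 0,"jaw": -1},
    {"delta_pos": [0,0,3.5],"turn": 0,"jaw": -1},
    {"delta_pos": [0,0,0],"turn": 0,"jaw": -1},
    {"delta_pos": [0,0,0],"turn": 0,"jaw": -1},
    {"delta_pos": [0,0,0],"turn": 0,"jaw": -1}
  ]
}}

```text
time: 25.15
tool_pos: [0.5401, -0.1532, 0.1998]
tcp_rot: [3.139, 0.116, 0.003]
wrist_force: [0.3, 0.3, -0.5]
width: 0.114
grip_force: 59.0
```

Run:
```python
from h import *
go(.540,-.153,.197,.0715);tq()
```

```text
t 25.15 pos [ 0.5401 -0.1532  0.1998] psi 0.0738 tilt [ 0.002  0.001 -1.   ] q6 1.176 w 0.114 delta mm [-0.1 -0.2  2.8] turn 0.002
F [ 0.34  0.29 -0.54] T [-0.011 -0.069  0.007] tz_eye 0.113 dist 0.3563 bear 1.4387
```

>>> {"op": "drive_tool", "data": {
  "increments": [
    {"delta_pos": [0,0,1.5],"turn": 0,"jaw": -1},
    {"delta_pos": [0,0,1],"turn": 0,"jaw": -1},
    {"delta_pos": [0,0,0],"turn": 0,"jaw": -1},
    {"delta_pos": [0,0,0],"turn": 0,"jaw": -1}
  ],
  "grip_force": 20
}}

```text
time: 25.48
tool_pos: [0.5399, -0.1532, 0.1971]
tcp_rot: [3.139, 0.116, 0.002]
wrist_force: [-0.8, -1.0, 3.8]
width: 0.115
grip_force: 59.6
```

>>> {"op": "drive_tool", "data": {
  "increments": [
    {"delta_pos": [0,0,0],"turn": 0,"jaw": -0.5},
    {"delta_pos": [0,0,0],"turn": 0,"jaw": -0.4},
    {"delta_pos": [0,0,0],"turn": 0,"jaw": -0.2},
    {"delta_pos": [0,0,0],"turn": 0,"jaw": 0},
    {"delta_pos": [0,0,0],"turn": 0,"jaw": 0},
    {"delta_pos": [0,0,0],"turn": 0,"jaw": 0}
  ]
}}

```text
time: 25.98
tool_pos: [0.5393, -0.1529, 0.196]
tcp_rot: [-3.139, -0.116, 0.0]
wrist_force: [0.5, -0.8, -0.4]
width: 0.499
grip_force: 0.0
```

>>> {"op": "drive_tool", "data": {
  "increments": [
    {"delta_pos": [0,0,-15],"turn": 0,"jaw": 0},
    {"delta_pos": [0,0,-30],"turn": 0,"jaw": 0},
    {"delta_pos": [0,0,-35],"turn": 0,"jaw": 0},
    {"delta_pos": [0,0,-35],"turn": 0,"jaw": 0},
    {"delta_pos": [-30,0,-35],"turn": 0,"jaw": 0},
    {"delta_pos": [-40,0,0],"turn": 0,"jaw": 0.8},
    {"delta_pos": [0,0,0],"turn": 0,"jaw": 0.8},
    {"delta_pos": [0,0,0],"turn": 0,"jaw": 0.8}
  ]
}}

```text
time: 26.65
tool_pos: [0.4706, -0.1577, 0.3428]
tcp_rot: [-3.14, -0.114, 0.0]
wrist_force: [0.4, -0.7, 0.8]
width: 0.89
grip_force: 0.0
```

Run:
```python
from h import *
go(.540,-.153,.197,.0715)
c=cam('wrist');t=cam('top');d=cam('scene')
rs=lambda i:cv2.resize(i,(400,300),interpolation=2)
im=np.vstack([np.hstack([rs(c['pixels']),rs(d['pixels'][140:215,180:280])]),np.hstack([rs(t['pixels'][160:250,245:365]),rs(d['pixels'][220:280,300:380])])])
cv2.imwrite('pics/f.png',im[:,:,::-1])
for q in([.539,-.1531,.04],[.439,-.1603,.04],[.639,-.146,.04]):print(proj(c,q),proj(t,q))
```

```text
t 26.65 pos [ 0.4706 -0.1577  0.3428] psi 0.0727 tilt [-0. -0. -1.] q6 1.125 w 0.89 delta mm [ 69.5   0.3 145.8] turn 0.001
(np.float64(253.95453265150454), np.float64(100.50700645582366)) (np.float64(305.1918304114903), np.float64(204.45907576137427))
(np.float64(253.74074507510483), np.float64(216.6491503549706)) (np.float64(308.84851625984726), np.float64(248.0568011762291))
(np.float64(254.3660705220745), np.float64(-46.49336942601826)) (np.float64(301.6528826338003), np.float64(161.7548921170225))
```

View pics/f.png

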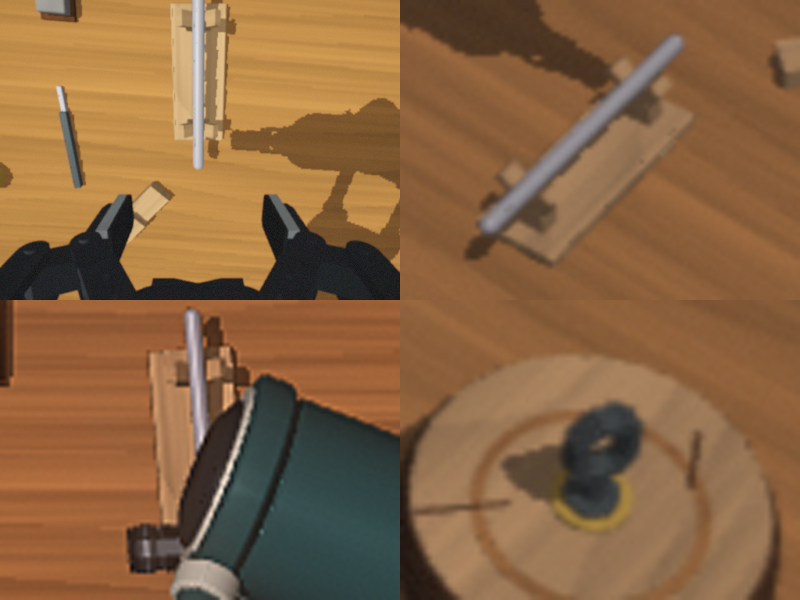

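The rod lies in both notches and is centred, with its near end at (253,215) in wrist pixels against 216.6 expected. The eye has visibly turned and the arm is clear, so I'm handing in.

```bash
python3 -c "
from workcell import bot
print(bot.finish_job())"
```

```text
the job is handed in; nothing more can be done
None
```

The eye came home, was held at about 0.37 N m for 1.3 s, and the rod is back in both notches of its rest, roughly centred; the job is handed in, with no verdict shown.

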